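# Latch a steel block into the dial-gauge checking fixture

### The job

Take the steel block with the two holes in its top and set it flat in the open end of the checking fixture's lane, short of the sprung pawl. Then push it gently along the lane, past the pawl and against the gauge spindle, until the pawl clicks in behind it and keeps it from coming back, and let go. While pushing, never load the fixture with more than 25 newtons; leave everything else on the bench where it is.

Things in the scene. Friction and masses are not known exactly. Their poses are not given: they have to be found in the camera images.
- block: The workpiece: bare ground steel block, 60 long (its x) x 30 wide (its y) x 40 high, about 0.5 kg, with two dark 10 mm holes 30 mm apart on its top. Loose on the bench, upright. Either end may go first. Origin: centre of its underside.
- fixture: Checking fixture, fixed to the bench. Dark base plate 310 x 110, its top 12 above the bench, from x -130 to +180. Origin on the bench under the lane's centreline. The block is pushed along the lane towards +x. Lane 34 wide between low rails at y +-17 to +-27, 9.5 high above the plate, inner top edges bevelled; open above and at the -x end. Pushing loads over 25 N damage it.
- lane_mouth (a point): Point on the lane floor, on the centreline, at fixture x -95: the middle of the block's underside lies well here when set down short of the pawl. Axes as the fixture's.
- lane_mid (a point): Point on the lane floor at fixture x 0. Round here a carriage (pawl; side bar at y -36 to -50, 8 high; end stop; dial gauge lying face up) is clamped at a shift c along x of 0 to 28 mm, NOT measured: feel or look for it. End stop: wall 100 wide, 34 high above the plate, with a stiff rubber buffer (5 N per mm, 6 mm of give), its face at x = 47.5 + c. The block clicks in about 2.5 mm before it meets the buffer.
- pawl (a joint): Angle of the sprung pawl (rad), a dark bar in a gap of the -y rail, pointing to +x, up to 12 above the plate; its 7 mm nose ends at x = -15 + c, 6 mm from the centreline. 0: sprung into the lane; 0.1 to 0.3: held aside by the block; back to 0 as it clicks. Getting past takes 4 to 11 N in all; a slow push stopped at 13 N brings the block home on the buffer.
- spindle (a joint): How far the gauge spindle is pressed in (m): an 8 mm round pin on the centreline, 20 above the plate, tip at x = 39.5 + c when free (0). About 0.0055 with the block held by the pawl, 0.008 where the block meets the buffer. Its spring pushes back with 1.5 N at first, 0.5 N more per mm.
- vee: Bystander, to be left alone: steel vee block 45 x 50 x 42 high, a vee groove along its top. Origin: on its underside.
- slab: Bystander, to be left alone: plain flat steel slab 75 x 40 x 20 high, no holes. Origin: on its underside.
- ring_gauge: Bystander, to be left alone: small round steel setting master, 44 across, 50 high with a thinner neck on top. Origin: on its underside.
- parallel: Bystander, to be left alone: slim steel parallel bar 120 x 16 x 30 high, no holes. Origin: on its underside.
- driver: Bystander, to be left alone: screwdriver about 160 long, lying. Origin: on its underside.
- oil_cup: Bystander, to be left alone: open aluminium cup, 60 across, 60 high. Origin: on its underside.
Things that resemble listed ones, but are neither listed nor needed, are in the scene too. What is shaped like the block but pink is not meant.

How it is judged (in metres and radians):
On the way, in this order (a step that is already met when the one before it is completed fails the run):
1. the block lies flat in the lane, short of the pawl (y of block in the frame of fixture between -0.006 and 0.006 m and z of block in the frame of fixture between 0.008 and 0.015 m and angle between block's own z axis and vertical below 0.08 rad and angle between the x axis of block and the x axis of fixture, either way round below 0.12 rad and x of block in the frame of fixture below -0.06 m and value of joint pawl below 0.03 rad), for 0.2 s.
2. the block, flat in the lane, holds the pawl aside (y of block in the frame of fixture between -0.006 and 0.006 m and z of block in the frame of fixture between 0.008 and 0.015 m and angle between block's own z axis and vertical below 0.08 rad and angle between the x axis of block and the x axis of fixture, either way round below 0.12 rad and value of joint pawl above 0.1 rad), for 0.05 s.
At the end, for the whole second after the job is handed in: The block lies flat in the lane (within 6 mm of its centreline, tilted under 0.08 rad, in line within 0.12 rad), at rest and let go, past the pawl: pawl sprung back in behind it (under 0.05 rad), gauge spindle still pressed in by more than 3 mm; the other things within 15 mm of where they were (y of block in the frame of fixture between -0.006 and 0.006 m and z of block in the frame of fixture between 0.008 and 0.015 m and angle between block's own z axis and vertical below 0.08 rad and angle between the x axis of block and the x axis of fixture, either way round below 0.12 rad and value of joint pawl below 0.05 rad and value of joint spindle above 0.003 m and x of block in the frame of fixture above 0.01 m and linear speed of block below 0.01 m/s and distance of each of vee, slab, ring_gauge, parallel, driver, oil_cup from where it was at the start of the episode below 0.015 m); the robot touches nothing.
It fails at once if the fixture is loaded with more than 25 N once the block is being pushed along the lane (beyond the set-down end) (contact force between anything else and fixture above 25 N and x of block in the frame of fixture above -0.06 m and horizontal distance between block and fixture below 0.09 m).
It fails at once if another thing on the bench is moved by more than 15 mm (distance of any of vee, slab, ring_gauge, parallel, driver, oil_cup from where it was at the start of the episode above 0.015 m).
It also fails if it takes over 58 s, if anything falls off the work surface, if the arm or the gripper's body presses on something with over 40 N, if the wrist force passes 120 N, or if a joint passes its speed limit or range.

### The arm

A 6-joint arm with a two-finger parallel gripper is mounted at the origin on the work surface. World frame = base frame: x ahead of the robot, y to its left, z up, the work surface at z = 0. Lengths are in mm, angles in degrees, forces in N, time in s.
With the tool pointing down it reaches from about 250 to 725 mm from the base axis. Payload 9.7 kg.
Tool frame: the origin (TCP) lies between the finger pads; the fingertips stand 17 mm ahead of it and the grasp point (between the pads) lies 2 mm behind it (robot.nose_length is the distance from the TCP to the fingertips, in mm); z points along the fingers, y is the direction in which the jaws open and shut (so a half turn about z gives the same grasp; the last joint's range is limited). The gripper opens to 85 mm and grips with 20 to 120 N. Pads are 22 mm wide; open, the fingers measure 114 mm over their backs; the gripper's body (76 mm by 85 mm) begins 54 mm behind the grasp point. The pads swing forward as they close: fully open they stand 13 mm farther back than shut.
Start: joints at [69.901, 4.979, 10.078, 95.1, 0, 90], TCP at [189.004, 516.502, 248.284] pointing down, gripper open.
Joint ranges: [-179.16, 179.16], [-48.56, 103.87], [-65.8, 70.77], [-126.05, 130.52], [-82.76, 87.17], [-180, 180]. Speed limits (degrees/s): [127.2, 127.2, 147.25, 180, 180, 180].

### API

Orientations are given as [roll, pitch, yaw] about the fixed x, y, z axes, in that order (R = Rz(yaw) Ry(pitch) Rx(roll)).
In Python, from workcell import monitor, imaging, job, robot gives the robot as it stands. The module is installed in compiled form; this text tells all that it offers.
- The arm moves only by the tool drive_tool, never from a script. Its argument "rows" is a list of rows, each an object with "linear": the shift along the world's x, y, z in mm, a list of three; "rotation": the turn, a rotation vector about the world's x, y, z in degrees, a list of three; "jaw": the gripper's target within -1 to 1 (fully open at 1, half-way at 0, shut at -1). In form: [{"linear": [x, y, z], "rotation": [wx, wy, wz], "jaw": jaw}, ...]. A call has 1 to 10 rows; each row is the pose to reach, as a shift and turn from the pose commanded when the call began; what a row does not reach only later rows make up. A row lasts 1/10 s, in which the tool goes at most 50 mm and 8.59 degrees, less where a joint would pass 70% of its speed; a pose out of reach is approached as far as the arm can. A call with a gripper value outside its range is refused whole. The fingers move at their own pace and stop on an object; "newtons" is the grip in N (left out, the last holds). Time passes only in rows, so rows that repeat a pose let the fingers close. It gives the time, the measured TCP pose, the force and the opening at its end, in the units of the state.
- monitor.get_obs(): the state, without advancing time (a new reading comes with each control period).
- imaging.camera(name): name is "side" or "top"; returns a dict with "pixels" (480x640x3 uint8, red, green, blue), "depth" (480x640 float32, mm along the optical axis (not along the pixel's ray), 0 where there is no reading), "fx", "fy", "cx", "cy" (pixels), "pose" (4x4, takes a point from camera to world coordinates). Camera axes: x right, y up, looking along -z (the intrinsics and any distortion apply to the point x, -y, -z); pixel columns grow to the right and rows downward; lengths in mm; the calibration is good to about 2 mm. A picture is of the moment at which its call begins.
- job.close_job(): hands the job in, once; it reports no verdict.
The state is a dict: "time": time; "qpos": joint angles; "qvel": joint speeds; "joint_efforts": joint torques, N m; "eef_pos": TCP position; "tool_rot": TCP orientation; "contact_force": force on the tool from outside, world axes, zero at the start; "wrist_torque": the same for the moment, N m; "finger_gap": finger opening in mm.
Only numpy, scipy, OpenCV 4.12 (cv2) and the standard library are available. Lean on these libraries where they do the work, as an engineer would, in place of code of your own. Each camera call takes 0.05 s, during which the arm holds its last target. There are 200 camera calls.

## Working session

There is one attempt and no reset: what is moved stays moved. The work goes in short steps, Python scripts to look and compute and a tool call to move; the robot and the scene stay as the last step left them, time stands still between calls to the robot, and variables do not carry over. Pictures are saved under pics/ and viewed, about 8 in all and at most 12, crops included, and the job is handed in when it is done.

Besides the shell and the picture viewer there is one more tool, called after "Request:" by a JSON object that holds its "fn" and its "kwargs", one argument or row to a line. drive_tool: Moves the arm, as the interface text tells. Its arguments: {"type":"object","properties":{"rows":{"type":"array"},"newtons":{"type":"number"}},"required":["rows"]}

```bash
mkdir -p pics; cat > h.py <<'E'
import numpy as np, cv2
from workcell import monitor, imaging, job, robot
def snap(cam,name):
    c=imaging.camera(cam); np.savez(f'{name}.npz',**c); cv2.imwrite(f'pics/{name}.png',c['pixels'][:,:,::-1]); return c
def load(name): return dict(np.load(f'{name}.npz'))
def pt(c,u,v,z=None):
    """world point from pixel; by depth, or on plane z"""
    d=np.array([(u-c['cx'])/c['fx'],-(v-c['cy'])/c['fy'],-1.]); T=c['pose']
    if z is None:
        w=c['depth'][int(v)-1:int(v)+2,int(u)-1:int(u)+2]; s=np.median(w[w>0])
    else: s=(z-T[2,3])/(T[:3,:3]@d)[2]
    return T[:3,:3]@(d*s)+T[:3,3]
def crop(name,u0,v0,u1,v1,k,out):
    im=cv2.imread(f'pics/{name}.png')[v0:v1,u0:u1]; cv2.imwrite(f'pics/{out}.png',cv2.resize(im,None,fx=k,fy=k,interpolation=cv2.INTER_CUBIC))
E
python3 - <<'E'
from h import *
for n in('top','side'):
    c=snap(n,n+'0'); print(n,c['fx'],c['cx'],c['cy'],c['pose'].round(3).tolist(),[k for k in c])
print(monitor.get_obs())
E
```

```text
top 470.24949216781386 321.7492629852958 228.96150058668593 [[-0.014, 0.987, -0.159, 440.056], [-1.0, -0.013, 0.011, -74.036], [0.009, 0.159, 0.987, 953.202], [0.0, 0.0, 0.0, 1.0]] ['pixels', 'depth', 'fx', 'fy', 'cx', 'cy', 'pose']
side 451.07473579484383 318.4903919262105 243.08761823884032 [[-0.871, 0.378, -0.312, 253.243], [-0.49, -0.694, 0.527, 441.754], [-0.017, 0.613, 0.79, 870.322], [0.0, 0.0, 0.0, 1.0]] ['pixels', 'depth', 'fx', 'fy', 'cx', 'cy', 'pose']
{'time': 0.1, 'qpos': array([6.99008116e+01, 5.00890423e+00, 1.00385764e+01, 9.50991337e+01,
       4.77405709e-04, 8.99990947e+01]), 'qvel': array([ 0.00565194, -0.0757464 ,  0.07822778,  0.0057402 , -0.05587518,
       -0.06320308]), 'joint_efforts': array([ 3.71114002e-04, -5.21561372e+01,  4.65654802e+01,  1.60485698e-02,
       -8.07468609e-05,  1.15774407e-05]), 'eef_pos': array([188.94042804, 516.33314525, 247.64104056]), 'tool_rot': array([-1.79930539e+02, -4.78502904e-04,  1.59901716e+02]), 'contact_force': array([-0.03951971, -0.13151889, -0.00506691]), 'wrist_torque': array([ 0.05191953, -0.02527475,  0.00111206]), 'finger_gap': 85.36748008183582}
```

View pics/top0.png

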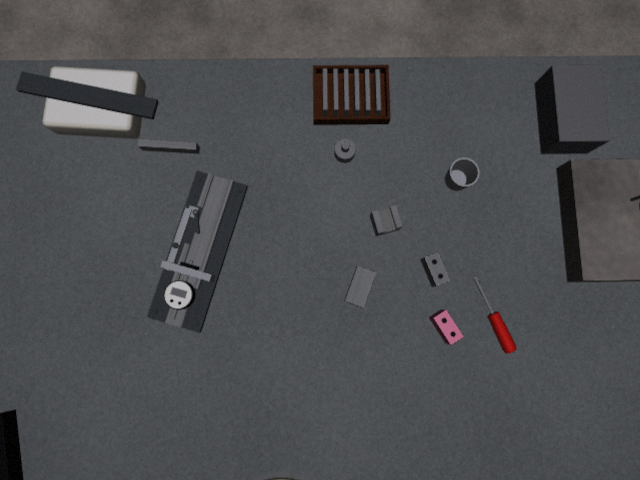

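View pics/side0.png

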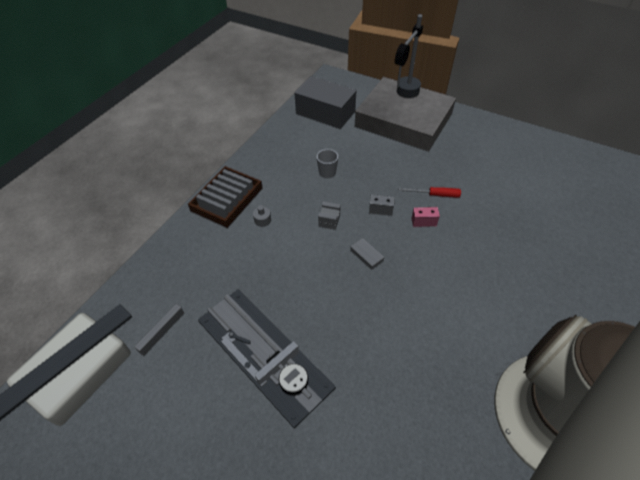

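Top view: there are two candidates with two holes, grey steel at (436,269) and pink at (448,327). The grey one fits, because pink is excluded and the slab at (361,286) has no holes. The fixture's open end is at about (215,180) and its gauge at (179,295). I'll enlarge both.

```bash
python3 - <<'E'
from h import *
crop('top0',405,245,465,295,6,'a'); crop('top0',140,165,255,335,4.5,'b')
a=cv2.imread('pics/a.png');b=cv2.imread('pics/b.png');print(a.shape,b.shape)
o=np.zeros((max(a.shape[0],b.shape[0]),a.shape[1]+b.shape[1],3),np.uint8);o[:a.shape[0],:a.shape[1]]=a[:];o[:b.shape[0],a.shape[1]:]=b
o=cv2.resize(cv2.convertScaleAbs(o,alpha=1.6),None,fx=.78,fy=.78); o=cv2.imwrite('pics/ab.png',o)
E
```

```text
(300, 360, 3) (765, 518, 3)
```

```bash
python3 - <<'E'
from h import *
crop('top0',405,245,465,295,5,'a'); crop('top0',145,165,255,335,3.5,'b')
a=cv2.imread('pics/a.png');b=cv2.imread('pics/b.png')
o=np.zeros((b.shape[0],a.shape[1]+b.shape[1],3),np.uint8);o[:a.shape[0],:a.shape[1]]=a;o[:,a.shape[1]:]=b
print(o.shape);cv2.imwrite('pics/ab.png',cv2.convertScaleAbs(o,alpha=1.6))
E
```

```text
(595, 685, 3)
```

View pics/ab.png

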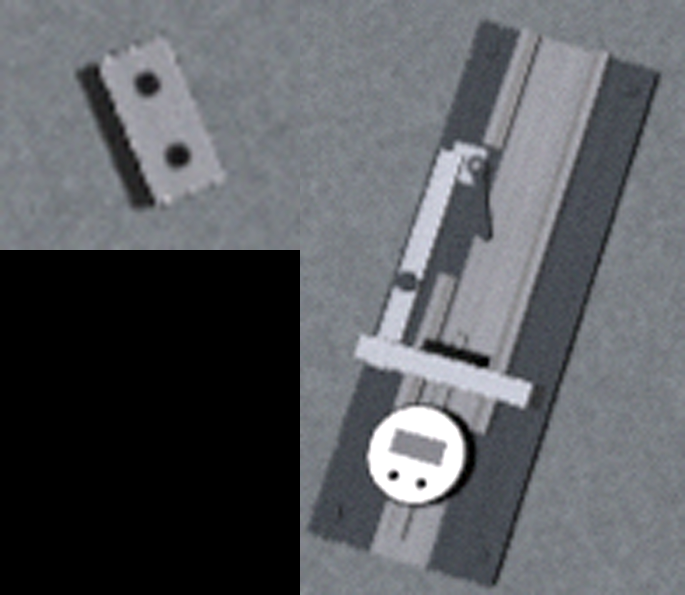

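The grey block has holes at about (434.4,261.8) and (440.6,276.2), so it is the one meant. In the fixture crop the plate corners are clear, the pawl nose is at crop (490,240), and the dark buffer is at crop (457,352).

```bash
cat >> h.py <<'E'
from scipy.optimize import least_squares
def fitrect(P,Q):
    """planar pose (x,y,yaw) taking local Q to world P"""
    f=lambda p:((np.array([[np.cos(p[2]),-np.sin(p[2])],[np.sin(p[2]),np.cos(p[2])]])@Q.T).T+p[:2]-P).ravel()
    ss=[least_squares(f,[*P.mean(0),a]) for a in np.arange(0,6.3,.5)]; s=min(ss,key=lambda s:s.cost); return s.x,s.fun.reshape(-1,2)
E
python3 - <<'E'
from h import *
c=load('top0')
px=lambda u,v:((u-300)/3.5+145,v/3.5+165)
cor=[px(482,20),px(660,73),px(495,585),px(310,532)]
P=np.array([pt(c,*q,z=12)[:2] for q in cor]); Q=np.array([[-130,-55],[-130,55],[180,55],[180,-55]])
x,r=fitrect(P,Q); print('fix',x[:2],np.degrees(x[2]),r.round(1).tolist())
for q in cor: print(pt(c,q[0],q[1]).round(1))
R=np.array([[np.cos(x[2]),-np.sin(x[2])],[np.sin(x[2]),np.cos(x[2])]])
for n,q,z in[('nose',(488,240),24),('bufL',(423,342),30),('bufR',(490,352),30),('wallTopL',(357,360),46),('wallTopR',(530,402),46),('railLtopin',(540,38),21.5),('railRin',(597,52),21.5),('rRin2',(500,368),21.5)]:
    print(n,(R.T@(pt(c,*px(*q),z=z)[:2]-x[:2])).round(1),pt(c,*px(*q)).round(1))
b=lambda u,v:(u/5+405,v/5+245)
h=[pt(c,*b(147,84),z=40),pt(c,*b(178,156),z=40)];print('holes',h,np.linalg.norm(h[0]-h[1]),np.mean(h,0))
d=h[1]-h[0];print('yaw',np.degrees(np.arctan2(d[1],d[0])))
P=np.array([pt(c,*b(*q),z=40)[:2] for q in[(102,58),(166,38),(225,180),(160,204)]]);Q=np.array([[-30,-15],[-30,15],[30,15],[30,-15]])
x,r=fitrect(P,Q);print('blk',x[:2],np.degrees(x[2]),r.round(1).tolist(),pt(c,437,269))
s=load('side0')
print([pt(s,*q,z=40).round(1) for q in[(377,200.5),(388,200.5)]],pt(s,382,200.5))
E
```

```text
fix [576.49742913 155.85332568] 163.233220446705 [[0.5, -0.4], [2.2, -0.6], [-1.9, -0.1], [-0.8, 1.0]]
[720.1 174.8  -0.9]
[ 6.861e+02  6.810e+01 -1.000e-01]
[389.5 158.3  -0.7]
[4.205e+02 2.636e+02 1.000e-01]
nose [-4.9 -7.2] [585.  164.2  12.4]
bufL [ 60.5 -22.2] [523.9 191.1  41.9]
bufR [55.5 15.6] [520.5 161.7  11. ]
wallTopL [ 79.9 -48.9] [517.7 240.5   1.2]
wallTopR [75.7 49.4] [490.2 132.2  38. ]
railLtopin [-126.5  -16.2] [704.9 137.   12.2]
railRin [-127.7   18.2] [695.8 103.2  13.1]
rRin2 [62.5 21.6] [510.6 153.5  20.3]
holes [array([ 519.06851428, -302.58119333,   40.        ]), array([ 490.94241593, -313.16240349,   40.        ])] 30.050614255731457 [ 505.0054651  -307.87179841   40.        ]
yaw -159.38339340426384
blk [ 505.10540636 -308.1405419 ] 199.0914835576003 [[-0.9, 1.4], [1.4, -1.5], [0.2, -1.2], [-0.7, 1.4]] [ 505.02930273 -307.06732018   39.38366458]
[array([ 518.7, -300. ,   40. ]), array([ 494.5, -313.1,   40. ])] [ 508.23061626 -307.48842416   38.31702781]
```

Request:
{"fn": "drive_tool", "kwargs": {
  "rows": [
    {"linear":[19,-49,0],"rotation":[0,0,0],"jaw":1},
    {"linear":[38,-98,0],"rotation":[0,0,0],"jaw":1},
    {"linear":[57,-147,0],"rotation":[0,0,0],"jaw":1},
    {"linear":[76,-196,0],"rotation":[0,0,0],"jaw":1},
    {"linear":[95,-245,0],"rotation":[0,0,0],"jaw":1},
    {"linear":[114,-294,0],"rotation":[0,0,0],"jaw":1},
    {"linear":[133,-343,0],"rotation":[0,0,0],"jaw":1},
    {"linear":[152,-392,0],"rotation":[0,0,0],"jaw":1},
    {"linear":[171,-441,0],"rotation":[0,0,0],"jaw":1},
    {"linear":[190,-490,0],"rotation":[0,0,0],"jaw":1}
  ],
  "newtons": 40
}}

```text
time: 1.1
eef_pos: [369.9, 48.3, 248.3]
tool_rot: [180.0, 0.0, 159.9]
contact_force: [1.3, 0.6, 0.3]
finger_gap: 85.2
```

```bash
python3 -c "
from h import *
o=monitor.get_obs();print(o['qpos'],o['tool_rot'],o['eef_pos'])"
```

```text
[ 7.43565135e+00 -1.90217271e+01 -1.15288980e+01  9.74575072e+01
  3.57596849e-03  2.75262505e+01] [1.79980505e+02 2.96708546e-02 1.59909397e+02] [369.85618468  48.28683762 248.30490094]
```

Request:
{"fn": "drive_tool", "kwargs": {
  "rows": [
    {"linear":[16,-42,0],"rotation":[0,0,5],"jaw":0.4},
    {"linear":[32,-84,0],"rotation":[0,0,10],"jaw":0.4},
    {"linear":[48,-126,-15],"rotation":[0,0,15],"jaw":0.4},
    {"linear":[63,-168,-30],"rotation":[0,0,20],"jaw":0.4},
    {"linear":[79,-210,-50],"rotation":[0,0,25],"jaw":0.4},
    {"linear":[95,-252,-70],"rotation":[0,0,30],"jaw":0.4},
    {"linear":[111,-294,-90],"rotation":[0,0,35],"jaw":0.4},
    {"linear":[126,-334,-110],"rotation":[0,0,40.1],"jaw":0.4},
    {"linear":[126,-334,-140],"rotation":[0,0,40.1],"jaw":0.4},
    {"linear":[126,-334,-140],"rotation":[0,0,40.1],"jaw":0.4}
  ]
}}

```text
time: 2.1
eef_pos: [493.6, -283.5, 103.3]
tool_rot: [179.6, -0.3, -160.1]
contact_force: [0.3, 0.6, 0.1]
finger_gap: 59.8
```

```bash
python3 -c "
from h import *
o=monitor.get_obs();print(o['qpos'],o['tool_rot'],o['eef_pos'])
snap('side','side1');crop('side1',300,120,500,270,4,'s1')"
```

```text
[-2.98675012e+01  7.67534404e+00 -3.01246646e+00  7.97784870e+01
  1.83233723e-03 -4.97659031e+01] [ 179.64283624   -0.29978646 -160.10067114] [ 493.64440231 -283.4757752   103.3082432 ]
```

View pics/s1.png

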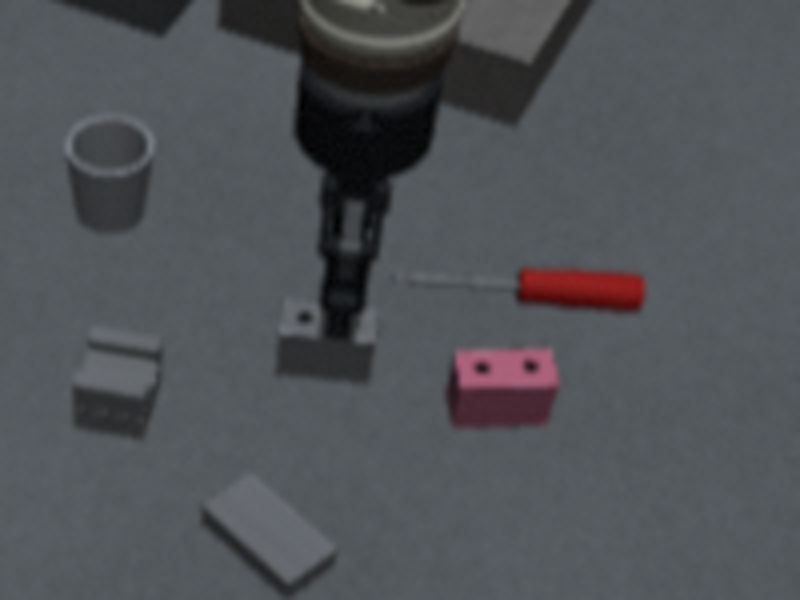

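The gripper is above the grey block, with clear space around it. I'll let the arm settle.

Request:
{"fn": "drive_tool", "kwargs": {
  "rows": [
    {"linear":[0,0,0],"rotation":[0,0,0],"jaw":0.4},
    {"linear":[0,0,0],"rotation":[0,0,0],"jaw":0.4}
  ]
}}

```text
time: 2.35
eef_pos: [496.5, -283.4, 110.5]
tool_rot: [-179.9, 0.1, -160.0]
contact_force: [0.5, 0.3, 0.7]
finger_gap: 60.2
```

Request:
{"fn": "drive_tool", "kwargs": {
  "rows": [
    {"linear":[8.5,-24.5,0],"rotation":[0,0,0],"jaw":0.4},
    {"linear":[8.5,-24.5,0],"rotation":[0,0,0],"jaw":0.4},
    {"linear":[8.5,-24.5,-15],"rotation":[0,0,0],"jaw":0.4},
    {"linear":[8.5,-24.5,-30],"rotation":[0,0,0],"jaw":0.4},
    {"linear":[8.5,-24.5,-45],"rotation":[0,0,0],"jaw":0.4},
    {"linear":[8.5,-24.5,-60],"rotation":[0,0,0],"jaw":0.4},
    {"linear":[8.5,-24.5,-70],"rotation":[0,0,0],"jaw":0.4},
    {"linear":[8.5,-24.5,-77],"rotation":[0,0,0],"jaw":0.4},
    {"linear":[8.5,-24.5,-77],"rotation":[0,0,0],"jaw":0.4},
    {"linear":[8.5,-24.5,-77],"rotation":[0,0,0],"jaw":0.4}
  ]
}}

```text
time: 3.35
eef_pos: [504.4, -308.3, 31.6]
tool_rot: [-180.0, 0.0, -160.0]
contact_force: [0.1, 0.4, 0.4]
finger_gap: 60.1
```

Request:
{"fn": "drive_tool", "kwargs": {
  "rows": [
    {"linear":[0,0,1],"rotation":[0,0,0],"jaw":-1},
    {"linear":[0,0,1],"rotation":[0,0,0],"jaw":-1},
    {"linear":[0,0,1],"rotation":[0,0,0],"jaw":-1},
    {"linear":[0,0,1],"rotation":[0,0,0],"jaw":-1},
    {"linear":[0,0,1],"rotation":[0,0,0],"jaw":-1},
    {"linear":[0,0,1],"rotation":[0,0,0],"jaw":-1},
    {"linear":[0,0,1],"rotation":[0,0,0],"jaw":-1},
    {"linear":[0,0,1],"rotation":[0,0,0],"jaw":-1}
  ],
  "newtons": 40
}}

```text
time: 4.15
eef_pos: [504.8, -308.6, 33.3]
tool_rot: [-179.9, 0.1, -160.0]
contact_force: [0.1, -0.3, 6.1]
finger_gap: 28.8
```

Request:
{"fn": "drive_tool", "kwargs": {
  "rows": [
    {"linear":[0,0,30],"rotation":[0,0,0],"jaw":-1},
    {"linear":[0,0,70],"rotation":[0,0,0],"jaw":-1},
    {"linear":[0,0,110],"rotation":[0,0,0],"jaw":-1},
    {"linear":[13,40,110],"rotation":[0,0,-4],"jaw":-1},
    {"linear":[26,80,110],"rotation":[0,0,-8],"jaw":-1},
    {"linear":[39,120,110],"rotation":[0,0,-12],"jaw":-1},
    {"linear":[52,160,110],"rotation":[0,0,-16],"jaw":-1},
    {"linear":[65,200,110],"rotation":[0,0,-20],"jaw":-1},
    {"linear":[78,240,110],"rotation":[0,0,-24],"jaw":-1},
    {"linear":[91,280,110],"rotation":[0,0,-28],"jaw":-1}
  ]
}}

```text
time: 5.15
eef_pos: [595.1, -26.4, 141.5]
tool_rot: [-180.0, -0.1, 171.8]
contact_force: [1.1, -0.1, -3.7]
finger_gap: 29.3
```

Request:
{"fn": "drive_tool", "kwargs": {
  "rows": [
    {"linear":[0,0,0],"rotation":[0,0,0],"jaw":-1}
  ]
}}

```text
time: 5.25
eef_pos: [595.8, -23.7, 141.2]
tool_rot: [179.9, -0.1, 172.1]
contact_force: [0.5, -0.3, -4.1]
finger_gap: 29.3
```

Request:
{"fn": "drive_tool", "kwargs": {
  "rows": [
    {"linear":[14,39,0],"rotation":[0,0,-4],"jaw":-1},
    {"linear":[28,78,0],"rotation":[0,0,-8],"jaw":-1},
    {"linear":[42,118,0],"rotation":[0,0,-8.8],"jaw":-1},
    {"linear":[55.4,157,0],"rotation":[0,0,-8.8],"jaw":-1},
    {"linear":[55.4,157,-30],"rotation":[0,0,-8.8],"jaw":-1},
    {"linear":[55.4,157,-60],"rotation":[0,0,-8.8],"jaw":-1},
    {"linear":[55.4,157,-76],"rotation":[0,0,-8.8],"jaw":-1},
    {"linear":[55.4,157,-76],"rotation":[0,0,-8.8],"jaw":-1},
    {"linear":[55.4,157,-76],"rotation":[0,0,-8.8],"jaw":-1}
  ]
}}

```text
time: 6.15
eef_pos: [650.8, 128.4, 67.0]
tool_rot: [180.0, 0.0, 163.2]
contact_force: [-0.4, 0.2, -3.7]
finger_gap: 28.9
```

```bash
python3 -c "
from h import *
o=monitor.get_obs();print(o['qpos'],o['tool_rot'],o['eef_pos'])
snap('side','side2');snap('top','top2');crop('side2',180,250,350,440,3.1,'a');crop('top2',140,135,260,325,3.1,'b')
a=cv2.imread('pics/a.png');b=cv2.imread('pics/b.png');print(a.shape,b.shape)
cv2.imwrite('pics/ab2.png',cv2.convertScaleAbs(np.hstack([a,b[:a.shape[0]]])[:600,:800],alpha=1.5))"
```

```text
[ 1.11590206e+01  2.06968466e+01  8.56611125e+00  7.78632607e+01
 -1.53395951e-03  2.79884266e+01] [1.79998537e+02 6.02165852e-03 1.63170594e+02] [650.77863667 128.36669328  66.95990933]
(589, 527, 3) (589, 372, 3)
```

View pics/ab2.png

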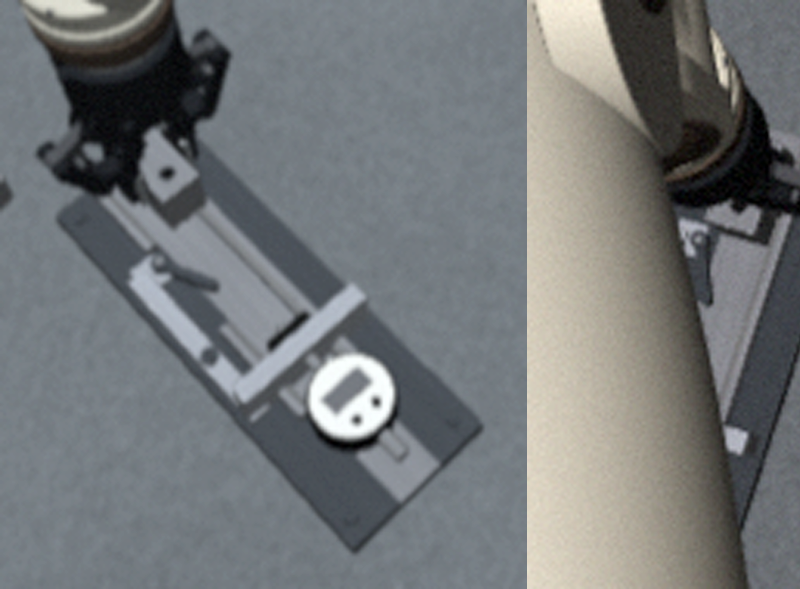

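The side crop shows the block held above the lane mouth at crop (172,185), pointing along the lane, with the pawl nose at (215,287). The arm hides most of the fixture from the top camera, so I'll enlarge the side view.

```bash
python3 -c "
from h import *
crop('side2',200,285,300,360,8,'a');cv2.imwrite('pics/a3.png',cv2.convertScaleAbs(cv2.imread('pics/a.png'),alpha=1.6))
print(monitor.get_obs()['eef_pos'])"
```

```text
[651.55983083 128.59842555  68.30465488]
```

View pics/a3.png

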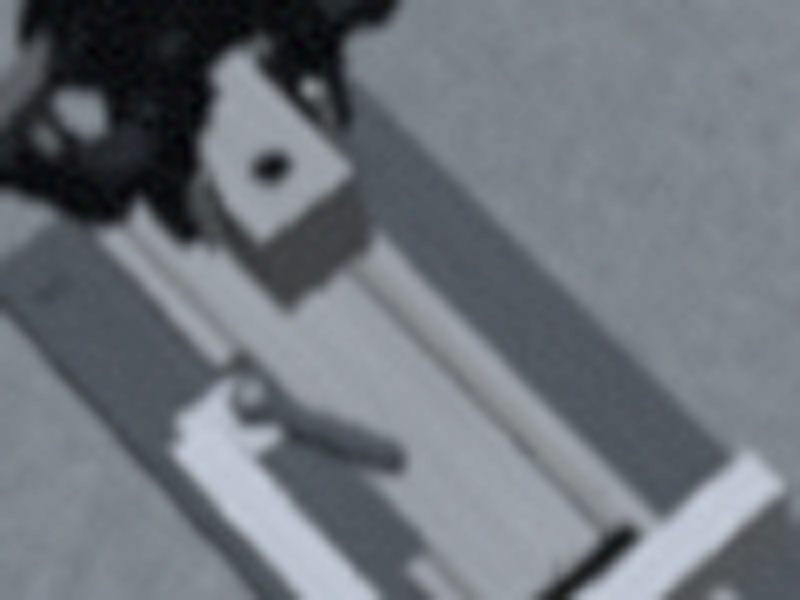

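Block end corners in this crop: top (260,248) and (355,165), bottom (290,308) and (372,238). The +y rail's foot runs (350,268) to (600,530).

```bash
python3 - <<'E'
from h import *
c=load('side2'); p=lambda x,y:(200+x/8-.5,285+y/8-.5)
th=np.radians(163.2);R=np.array([[np.cos(th),-np.sin(th)],[np.sin(th),np.cos(th)]])
def F(q,z):
    w=pt(c,*p(*q),z=z); return (R.T@(w[:2]-[576.5,155.9])).round(1),w.round(1)
print('depth top',pt(c,*p(265,205)),pt(c,*p(300,140)),'floor',pt(c,*p(420,420)),pt(c,*p(330,340)))
zb=monitor.get_obs()['eef_pos'][2]-33.3; print(zb)
for q in[(260,248),(355,165),(271,167)]:print('top',F(q,zb+40))
for q in[(290,308),(372,238)]:print('bot',F(q,zb))
for q in[(350,268),(475,400),(600,530)]:print('rail+foot',F(q,12))
for q in[(378,238),(655,510)]:print('rail+ outer top',F(q,21.5))
for q in[(140,215),(240,350)]:print('rail- in top',F(q,21.5))
for q in[(105,235),(220,360)]:print('rail- outer foot',F(q,12))
for q in[(2,305),(270,600)]:print('plate -55',F(q,12))
for q in[(365,90),(725,455)]:print('plate +55',F(q,12))
print('pawl nose',F((400,462),24),'buf',F((630,527),38),F((545,595),38))
E
```

```text
depth top [635.90915731 141.72283163  73.92067407] [639.4584089  121.8998665   73.38435479] floor [592.18855107 150.9799928   13.15593783] [626.782488   142.9093604   11.59714636]
35.004654876972594
top (array([-51.5, -12.1]), array([629.3, 152.6,  75. ]))
top (array([-53.6,  19.5]), array([622.2, 121.8,  75. ]))
top (array([-68. ,   3.9]), array([640.5, 132.5,  75. ]))
bot (array([-54.3,  -8.7]), array([631. , 148.6,  35. ]))
bot (array([-55.6,  19.2]), array([624.2, 121.5,  35. ]))
rail+foot (array([-64.9,  14.8]), array([634.3, 123. ,  12. ]))
rail+foot (array([-11.4,  14.3]), array([583.3, 138.9,  12. ]))
rail+foot (array([39. , 14.1]), array([535.1, 153.6,  12. ]))
rail+ outer top (array([-61.7,  23.5]), array([628.7, 115.6,  21.5]))
rail+ outer top (array([48.5, 25.4]), array([522.7, 145.6,  21.5]))
rail- in top (array([-111.8,  -17.8]), array([688.7, 140.6,  21.5]))
rail- in top (array([-60.9, -22.8]), array([641.4, 160.1,  21.5]))
rail- outer foot (array([-119.1,  -26.4]), array([698.2, 146.7,  12. ]))
rail- outer foot (array([-67.4, -26.5]), array([648.7, 161.8,  12. ]))
plate -55 (array([-121.1,  -58.5]), array([709.3, 176.9,  12. ]))
plate -55 (array([ -4.7, -57.7]), array([597.7, 209.7,  12. ]))
plate +55 (array([-105.8,   52. ]), array([662.7,  75.6,  12. ]))
plate +55 (array([45.8, 50.7]), array([518. , 120.6,  12. ]))
pawl nose (array([ -5.7, -13.1]), array([585.7, 166.8,  24. ])) buf (array([54.3, 14.1]), array([520.5, 158.1,  38. ])) (array([ 53.3, -12.4]), array([529.1, 183.1,  38. ]))
```

Both measurements agree on the held block, at fixture y about +4.3. They disagree on the lane: the top camera puts its centre at 0, the side camera at -2.7. I'll shift about -6 in y, lower partway between the rails and feel for them.

Request:
{"fn": "drive_tool", "kwargs": {
  "rows": [
    {"linear":[1.8,5.9,0],"rotation":[0,0,0],"jaw":-1},
    {"linear":[1.8,5.9,0],"rotation":[0,0,0],"jaw":-1},
    {"linear":[1.8,5.9,-4],"rotation":[0,0,0],"jaw":-1},
    {"linear":[1.8,5.9,-8],"rotation":[0,0,0],"jaw":-1},
    {"linear":[1.8,5.9,-12],"rotation":[0,0,0],"jaw":-1},
    {"linear":[1.8,5.9,-14],"rotation":[0,0,0],"jaw":-1},
    {"linear":[1.8,5.9,-16],"rotation":[0,0,0],"jaw":-1},
    {"linear":[1.8,5.9,-18],"rotation":[0,0,0],"jaw":-1},
    {"linear":[1.8,5.9,-18],"rotation":[0,0,0],"jaw":-1}
  ]
}}

```text
time: 7.15
eef_pos: [652.4, 134.7, 48.0]
tool_rot: [-180.0, -0.0, 163.2]
contact_force: [0.4, -0.4, -3.8]
finger_gap: 29.8
```

Request:
{"fn": "drive_tool", "kwargs": {
  "rows": [
    {"linear":[0,0,-1],"rotation":[0,0,0],"jaw":-1},
    {"linear":[0,0,-2],"rotation":[0,0,0],"jaw":-1},
    {"linear":[0,0,-2],"rotation":[0,0,0],"jaw":-1}
  ]
}}

```text
time: 7.45
eef_pos: [652.4, 134.7, 46.2]
tool_rot: [-180.0, -0.0, 163.2]
contact_force: [-0.2, 0.3, -2.9]
finger_gap: 28.8
```

Request:
{"fn": "drive_tool", "kwargs": {
  "rows": [
    {"linear":[0,0,-0.7],"rotation":[0,0,0],"jaw":-1},
    {"linear":[0,0,-0.7],"rotation":[0,0,0],"jaw":-1}
  ]
}}

```text
time: 7.65
eef_pos: [652.5, 134.7, 45.5]
tool_rot: [-180.0, -0.0, 163.2]
contact_force: [-1.0, -0.1, -3.7]
finger_gap: 29.5
```

Request:
{"fn": "drive_tool", "kwargs": {
  "rows": [
    {"linear":[0,0,-0.7],"rotation":[0,0,0],"jaw":-1},
    {"linear":[0,0,-0.7],"rotation":[0,0,0],"jaw":-1}
  ]
}}

```text
time: 7.85
eef_pos: [652.5, 134.8, 45.4]
tool_rot: [180.0, 0.0, 163.2]
contact_force: [-1.8, -0.2, 0.3]
finger_gap: 29.4
```

Request:
{"fn": "drive_tool", "kwargs": {
  "rows": [
    {"linear":[0,0,0],"rotation":[0,0,0],"jaw":0.2},
    {"linear":[0,0,0],"rotation":[0,0,0],"jaw":0.2},
    {"linear":[0,0,0],"rotation":[0,0,0],"jaw":0.2},
    {"linear":[0,0,0],"rotation":[0,0,0],"jaw":0.2},
    {"linear":[0,0,10],"rotation":[0,0,0],"jaw":0.2},
    {"linear":[0,0,30],"rotation":[0,0,0],"jaw":0.2},
    {"linear":[0,0,55],"rotation":[0,0,0],"jaw":0.2},
    {"linear":[0,0,55],"rotation":[0,0,0],"jaw":-1},
    {"linear":[0,0,55],"rotation":[0,0,0],"jaw":-1}
  ]
}}

```text
time: 8.75
eef_pos: [653.0, 134.8, 101.1]
tool_rot: [179.9, 0.1, 163.2]
contact_force: [0.9, 0.2, -0.1]
finger_gap: 22.7
```

```bash
python3 -c "
from h import *
print(monitor.get_obs()['eef_pos'])
snap('side','side4');crop('side4',200,275,300,350,8,'a');cv2.imwrite('pics/a4.png',cv2.convertScaleAbs(cv2.imread('pics/a.png'),alpha=1.6))"
```

```text
[652.99561294 134.83839805 101.09028124]
```

View pics/a4.png

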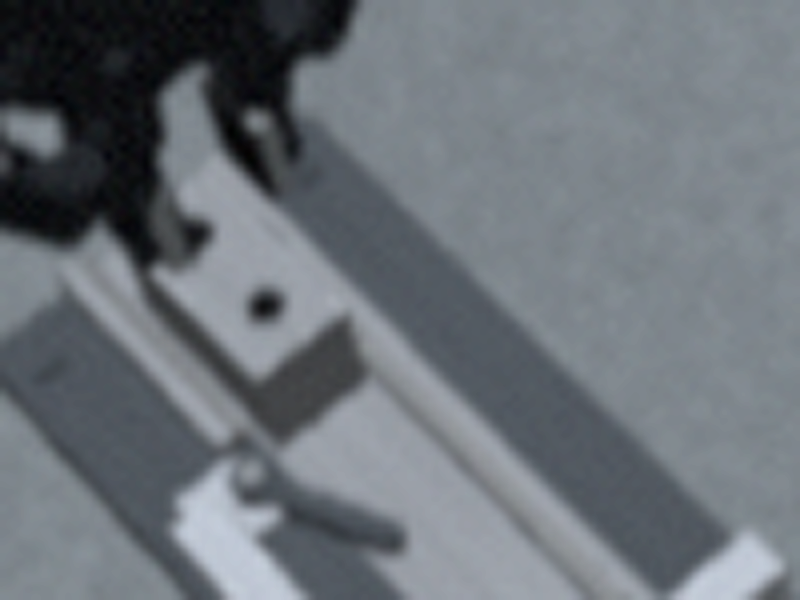

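The block sits flat between the rails, its front end at about crop (270,440), near the pawl's pivot but short of the nose at (400,540). I'll check its x.

```bash
python3 - <<'E'
from h import *
c=load('side4'); p=lambda x,y:(200+x/8-.5,275+y/8-.5)
th=np.radians(163.2);R=np.array([[np.cos(th),-np.sin(th)],[np.sin(th),np.cos(th)]])
F=lambda q,z:(R.T@(pt(c,*p(*q),z=z)[:2]-[576.5,155.9])).round(1)
print('hole',F((267,305),52),'front top',F((262,380),52),F((355,318),52),'bot',F((282,445),12),'nose',F((402,541),24),'hole2',F((195,232),52))
print(pt(c,*p(250,290)),(R.T@([652.7-576.5,134.8-155.9])))
E
```

```text
hole [-68.4  -1.9] front top [-52.  -15.9] [-49.5  12. ] bot [-54.8 -15.7] nose [ -5.6 -12.5] hole2 [-98.9  -2.3]
[649.17765771 136.37701042  51.5901601 ] [-79.04631663  -1.82478153]
```

Request:
{"fn": "drive_tool", "kwargs": {
  "rows": [
    {"linear":[25,-7.5,0],"rotation":[0,0,0],"jaw":-1},
    {"linear":[49.8,-15,0],"rotation":[0,0,0],"jaw":-1},
    {"linear":[49.8,-15,0],"rotation":[0,0,0],"jaw":-1},
    {"linear":[49.8,-15,-15],"rotation":[0,0,0],"jaw":-1},
    {"linear":[49.8,-15,-25],"rotation":[0,0,0],"jaw":-1},
    {"linear":[49.8,-15,-25],"rotation":[0,0,0],"jaw":-1}
  ]
}}

```text
time: 9.4
eef_pos: [700.3, 119.8, 71.8]
tool_rot: [-179.9, -0.2, 163.2]
contact_force: [-0.1, 0.3, 0.3]
finger_gap: 0.0
```

```bash
python3 -c "
from h import *
print(monitor.get_obs()['eef_pos'])
snap('side','side5');crop('side5',170,235,300,335,6,'a');cv2.imwrite('pics/a5.png',cv2.convertScaleAbs(cv2.imread('pics/a.png'),alpha=1.8))"
```

```text
[700.32344407 119.82340183  71.82380551]
```

View pics/a5.png

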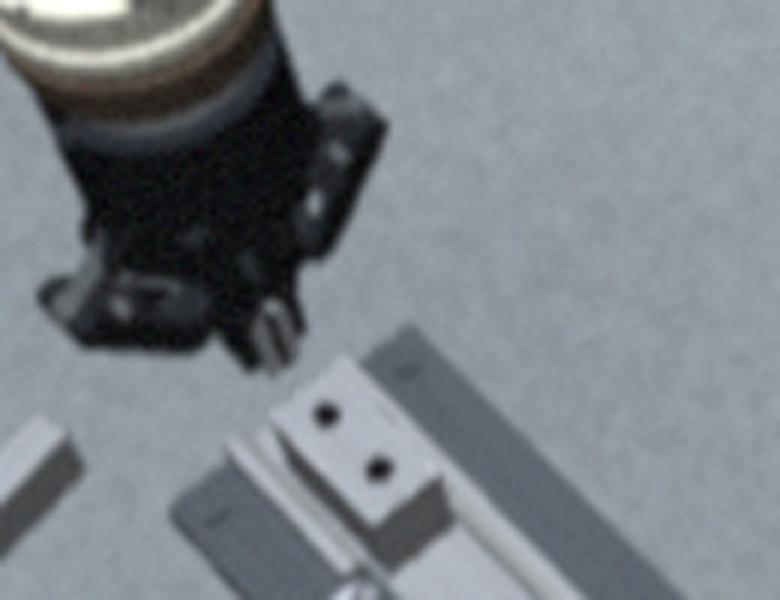

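The closed fingertips at (272,355) are just behind the block's rear edge, which runs (272,410) to (345,358). I'll descend behind it.

Request:
{"fn": "drive_tool", "kwargs": {
  "rows": [
    {"linear":[1,-0.5,-5],"rotation":[0,0,0],"jaw":-1},
    {"linear":[1,-0.5,-12],"rotation":[0,0,0],"jaw":-1},
    {"linear":[1,-0.5,-20],"rotation":[0,0,0],"jaw":-1},
    {"linear":[1,-0.5,-28],"rotation":[0,0,0],"jaw":-1},
    {"linear":[1,-0.5,-28],"rotation":[0,0,0],"jaw":-1},
    {"linear":[1,-0.5,-28],"rotation":[0,0,0],"jaw":-1}
  ]
}}

```text
time: 10.05
eef_pos: [703.1, 119.2, 46.5]
tool_rot: [-180.0, -0.0, 163.2]
contact_force: [-0.1, -0.7, -0.3]
finger_gap: 0.1
```

Request:
{"fn": "drive_tool", "kwargs": {
  "rows": [
    {"linear":[0,0,-3],"rotation":[0,0,0],"jaw":-1},
    {"linear":[-2.9,0.9,-3],"rotation":[0,0,0],"jaw":-1},
    {"linear":[-5.7,1.7,-3],"rotation":[0,0,0],"jaw":-1},
    {"linear":[-8.6,2.6,-3],"rotation":[0,0,0],"jaw":-1},
    {"linear":[-11.5,3.5,-3],"rotation":[0,0,0],"jaw":-1},
    {"linear":[-14.4,4.3,-3],"rotation":[0,0,0],"jaw":-1},
    {"linear":[-17.2,5.2,-3],"rotation":[0,0,0],"jaw":-1}
  ]
}}

```text
time: 10.75
eef_pos: [686.1, 124.4, 44.1]
tool_rot: [180.0, 0.0, 163.2]
contact_force: [2.6, -1.1, 0.1]
finger_gap: -0.1
```

Request:
{"fn": "drive_tool", "kwargs": {
  "rows": [
    {"linear":[-2.4,0.7,0],"rotation":[0,0,0],"jaw":-1},
    {"linear":[-4.8,1.4,0],"rotation":[0,0,0],"jaw":-1},
    {"linear":[-7.2,2.2,0],"rotation":[0,0,0],"jaw":-1},
    {"linear":[-9.6,2.9,0],"rotation":[0,0,0],"jaw":-1},
    {"linear":[-12,3.6,0],"rotation":[0,0,0],"jaw":-1},
    {"linear":[-14.4,4.3,0],"rotation":[0,0,0],"jaw":-1},
    {"linear":[-16.8,5.1,0],"rotation":[0,0,0],"jaw":-1},
    {"linear":[-19.1,5.8,0],"rotation":[0,0,0],"jaw":-1},
    {"linear":[-21.5,6.5,0],"rotation":[0,0,0],"jaw":-1},
    {"linear":[-23.9,7.2,0],"rotation":[0,0,0],"jaw":-1}
  ]
}}

```text
time: 11.75
eef_pos: [662.5, 131.4, 44.1]
tool_rot: [-180.0, 0.1, 163.2]
contact_force: [4.7, -2.2, 1.5]
finger_gap: 0.0
```

Request:
{"fn": "drive_tool", "kwargs": {
  "rows": [
    {"linear":[-1.9,0.6,0],"rotation":[0,0,0],"jaw":-1},
    {"linear":[-3.8,1.2,0],"rotation":[0,0,0],"jaw":-1},
    {"linear":[-5.7,1.7,0],"rotation":[0,0,0],"jaw":-1},
    {"linear":[-7.7,2.3,0],"rotation":[0,0,0],"jaw":-1},
    {"linear":[-9.6,2.9,0],"rotation":[0,0,0],"jaw":-1},
    {"linear":[-11.5,3.5,0],"rotation":[0,0,0],"jaw":-1}
  ]
}}

```text
time: 12.35
eef_pos: [650.9, 134.9, 44.1]
tool_rot: [-180.0, 0.1, 163.2]
contact_force: [5.6, -1.3, 1.4]
finger_gap: 0.3
```

Request:
{"fn": "drive_tool", "kwargs": {
  "rows": [
    {"linear":[-1.9,0.6,0],"rotation":[0,0,0],"jaw":-1},
    {"linear":[-3.8,1.2,0],"rotation":[0,0,0],"jaw":-1},
    {"linear":[-5.7,1.7,0],"rotation":[0,0,0],"jaw":-1},
    {"linear":[-7.7,2.3,0],"rotation":[0,0,0],"jaw":-1},
    {"linear":[-9.6,2.9,0],"rotation":[0,0,0],"jaw":-1},
    {"linear":[-11.5,3.5,0],"rotation":[0,0,0],"jaw":-1}
  ]
}}

```text
time: 12.95
eef_pos: [639.4, 138.4, 44.1]
tool_rot: [-180.0, 0.1, 163.2]
contact_force: [4.4, -2.3, 1.3]
finger_gap: 0.2
```

Request:
{"fn": "drive_tool", "kwargs": {
  "rows": [
    {"linear":[-2.4,0.7,0],"rotation":[0,0,0],"jaw":-1},
    {"linear":[-4.8,1.4,0],"rotation":[0,0,0],"jaw":-1},
    {"linear":[-7.2,2.2,0],"rotation":[0,0,0],"jaw":-1},
    {"linear":[-9.6,2.9,0],"rotation":[0,0,0],"jaw":-1},
    {"linear":[-12,3.6,0],"rotation":[0,0,0],"jaw":-1},
    {"linear":[-14.4,4.3,0],"rotation":[0,0,0],"jaw":-1},
    {"linear":[-16.8,5.1,0],"rotation":[0,0,0],"jaw":-1},
    {"linear":[-19.1,5.8,0],"rotation":[0,0,0],"jaw":-1},
    {"linear":[-21.5,6.5,0],"rotation":[0,0,0],"jaw":-1},
    {"linear":[-23.9,7.2,0],"rotation":[0,0,0],"jaw":-1}
  ]
}}

```text
time: 13.95
eef_pos: [615.3, 145.3, 44.1]
tool_rot: [-180.0, 0.0, 163.2]
contact_force: [3.9, -4.2, 1.6]
finger_gap: 0.0
```

```bash
python3 -c "
from h import *
print(monitor.get_obs()['eef_pos'])
snap('side','side6');crop('side6',200,285,310,400,5,'a');cv2.imwrite('pics/a6.png',cv2.convertScaleAbs(cv2.imread('pics/a.png'),alpha=1.8))"
```

```text
[615.30568421 145.34776028  44.05613619]
```

View pics/a6.png

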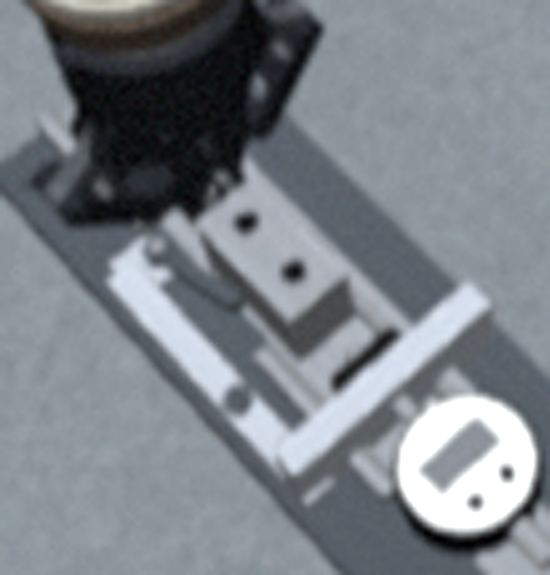

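The block is flat in the lane, holding the pawl aside at (215,290), with about 25 mm left to the buffer at (365,358). I'll push on in finer steps.

Request:
{"fn": "drive_tool", "kwargs": {
  "rows": [
    {"linear":[-1.9,0.6,0],"rotation":[0,0,0],"jaw":-1},
    {"linear":[-3.8,1.2,0],"rotation":[0,0,0],"jaw":-1},
    {"linear":[-5.7,1.7,0],"rotation":[0,0,0],"jaw":-1},
    {"linear":[-7.7,2.3,0],"rotation":[0,0,0],"jaw":-1},
    {"linear":[-9.6,2.9,0],"rotation":[0,0,0],"jaw":-1},
    {"linear":[-11.5,3.5,0],"rotation":[0,0,0],"jaw":-1},
    {"linear":[-13.4,4.1,0],"rotation":[0,0,0],"jaw":-1},
    {"linear":[-15.3,4.6,0],"rotation":[0,0,0],"jaw":-1}
  ]
}}

```text
time: 14.8
eef_pos: [600.0, 150.1, 44.0]
tool_rot: [-180.0, 0.0, 163.2]
contact_force: [4.6, -3.6, 1.6]
finger_gap: 0.2
```

Request:
{"fn": "drive_tool", "kwargs": {
  "rows": [
    {"linear":[-1,0.3,0],"rotation":[0,0,0],"jaw":-1},
    {"linear":[-1.9,0.6,0],"rotation":[0,0,0],"jaw":-1},
    {"linear":[-2.9,0.9,0],"rotation":[0,0,0],"jaw":-1},
    {"linear":[-3.8,1.1,0],"rotation":[0,0,0],"jaw":-1}
  ]
}}

```text
time: 15.2
eef_pos: [596.6, 151.2, 44.1]
tool_rot: [-180.0, 0.1, 163.2]
contact_force: [4.7, -4.0, 0.8]
finger_gap: 0.1
```

Request:
{"fn": "drive_tool", "kwargs": {
  "rows": [
    {"linear":[-0.7,0.2,0],"rotation":[0,0,0],"jaw":-1},
    {"linear":[-1.4,0.4,0],"rotation":[0,0,0],"jaw":-1},
    {"linear":[-2,0.6,0],"rotation":[0,0,0],"jaw":-1}
  ]
}}

```text
time: 15.5
eef_pos: [594.8, 151.7, 44.1]
tool_rot: [-180.0, 0.1, 163.2]
contact_force: [6.4, -4.5, 0.5]
finger_gap: -0.1
```

Request:
{"fn": "drive_tool", "kwargs": {
  "rows": [
    {"linear":[-0.7,0.2,0],"rotation":[0,0,0],"jaw":-1},
    {"linear":[-1.4,0.4,0],"rotation":[0,0,0],"jaw":-1},
    {"linear":[-2,0.6,0],"rotation":[0,0,0],"jaw":-1}
  ]
}}

```text
time: 15.8
eef_pos: [592.8, 152.3, 44.1]
tool_rot: [-180.0, 0.1, 163.2]
contact_force: [5.4, -3.7, 0.0]
finger_gap: -0.0
```

Request:
{"fn": "drive_tool", "kwargs": {
  "rows": [
    {"linear":[-0.7,0.2,0],"rotation":[0,0,0],"jaw":-1},
    {"linear":[-1.4,0.4,0],"rotation":[0,0,0],"jaw":-1}
  ]
}}

```text
time: 16.0
eef_pos: [591.5, 153.0, 44.2]
tool_rot: [180.0, 0.1, 163.2]
contact_force: [7.3, -1.6, 0.4]
finger_gap: -0.6
```

Request:
{"fn": "drive_tool", "kwargs": {
  "rows": [
    {"linear":[-0.5,0.15,0],"rotation":[0,0,0],"jaw":-1},
    {"linear":[-1,0.3,0],"rotation":[0,0,0],"jaw":-1}
  ]
}}

```text
time: 16.2
eef_pos: [590.7, 153.4, 44.2]
tool_rot: [180.0, 0.1, 163.2]
contact_force: [8.9, -1.6, 0.3]
finger_gap: 0.3
```

Request:
{"fn": "drive_tool", "kwargs": {
  "rows": [
    {"linear":[-0.5,0.15,0],"rotation":[0,0,0],"jaw":-1},
    {"linear":[-1,0.3,0],"rotation":[0,0,0],"jaw":-1}
  ]
}}

```text
time: 16.4
eef_pos: [590.2, 153.7, 44.4]
tool_rot: [179.9, 0.2, 163.2]
contact_force: [11.6, -2.5, -1.2]
finger_gap: -0.1
```

Request:
{"fn": "drive_tool", "kwargs": {
  "rows": [
    {"linear":[-0.4,0.1,0],"rotation":[0,0,0],"jaw":-1},
    {"linear":[-0.4,0.1,0],"rotation":[0,0,0],"jaw":-1}
  ]
}}

```text
time: 16.6
eef_pos: [590.0, 153.8, 44.4]
tool_rot: [179.9, 0.2, 163.2]
contact_force: [10.8, -1.5, -1.4]
finger_gap: 0.1
```

Request:
{"fn": "drive_tool", "kwargs": {
  "rows": [
    {"linear":[1,-0.3,0],"rotation":[0,0,0],"jaw":-1},
    {"linear":[2,-0.6,0],"rotation":[0,0,0],"jaw":-1},
    {"linear":[4,-1.2,0],"rotation":[0,0,0],"jaw":-1},
    {"linear":[8,-2.4,0],"rotation":[0,0,0],"jaw":-1},
    {"linear":[16,-4.8,0],"rotation":[0,0,0],"jaw":-1},
    {"linear":[24,-7,0],"rotation":[0,0,0],"jaw":-1},
    {"linear":[24,-7,25],"rotation":[0,0,0],"jaw":-1},
    {"linear":[24,-7,55],"rotation":[0,0,0],"jaw":-1},
    {"linear":[34,-7,95],"rotation":[0,0,0],"jaw":-1},
    {"linear":[44,-7,135],"rotation":[0,0,0],"jaw":-1}
  ]
}}

```text
time: 17.6
eef_pos: [632.5, 146.5, 179.9]
tool_rot: [-180.0, -0.1, 163.2]
contact_force: [0.8, -0.1, 0.5]
finger_gap: -0.2
```

```bash
python3 -c "
from h import *
print(monitor.get_obs()['eef_pos'])
snap('side','side7');crop('side7',215,300,315,375,8,'a');cv2.imwrite('pics/a7.png',cv2.convertScaleAbs(cv2.imread('pics/a.png'),alpha=1.8))"
```

```text
[632.533348   146.536761   179.87686464]
```

View pics/a7.png

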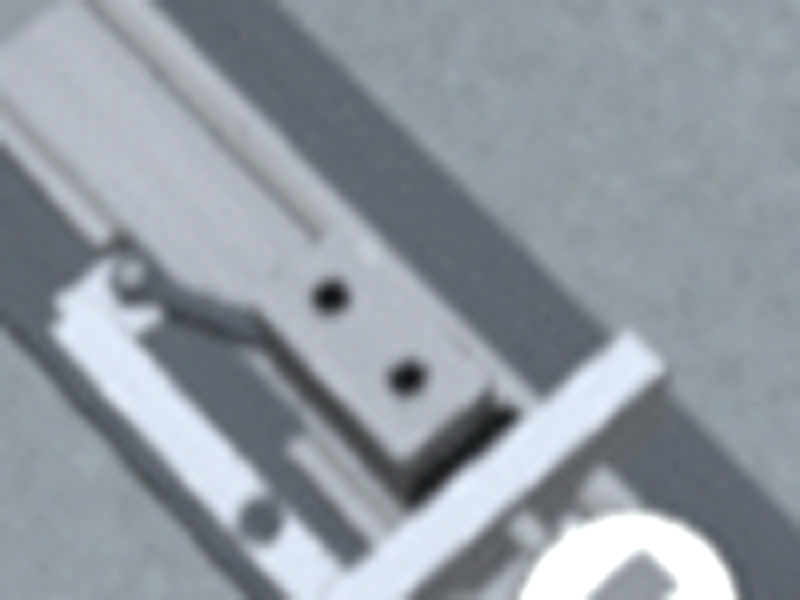

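```bash
python3 - <<'E'
from h import *
c=load('side7'); p=lambda x,y:(215+x/8-.5,300+y/8-.5)
th=np.radians(163.2);R=np.array([[np.cos(th),-np.sin(th)],[np.sin(th),np.cos(th)]])
F=lambda q,z:(R.T@(pt(c,*p(*q),z=z)[:2]-[576.5,155.9])).round(1)
print('holes',F((331,297),52),F((408,378),52),'top z',pt(c,*p(370,340))[2])
# pawl angle before/after
q=lambda x,y:(200+x/8-.5,275+y/8-.5); s=load('side4')
G=lambda a:R.T@(pt(s,*q(*a),z=24)[:2]-[576.5,155.9])
d=G((402,541))-G((250,475));print('pawl start',G((250,475)),np.degrees(np.arctan2(d[1],d[0])))
d=F((262,335),24)-F((130,275),24);print('pawl now',F((130,275),24),F((262,335),24),np.degrees(np.arctan2(d[1],d[0])))
# compare all else between first and last side image
a=load('side0')['pixels'].astype(int);b=c['pixels'].astype(int);m=(abs(a-b).sum(2)>60).astype(np.uint8)
n,l,st,ce=cv2.connectedComponentsWithStats(m);print([t.tolist() for t in st[1:] if t[4]>15])
E
```

```text
holes [ 6.8 -2. ] [36.8 -2.1] top z 52.027225879999946
pawl start [-47.4770331  -29.12848437] 21.613707451135866
pawl now [-47.5 -29.1] [-10.4 -15.1] 20.67442476087389
[[80, 10, 560, 383, 63000], [180, 154, 12, 10, 92], [150, 174, 33, 15, 207], [186, 190, 4, 8, 18], [369, 204, 25, 12, 235], [635, 215, 5, 9, 20], [173, 224, 75, 70, 3244], [558, 315, 18, 14, 80], [611, 321, 29, 29, 435], [255, 330, 14, 14, 17], [254, 335, 5, 5, 21], [249, 343, 28, 21, 144], [263, 345, 6, 5, 25], [571, 348, 69, 132, 6355], [587, 384, 4, 6, 18], [566, 392, 18, 23, 239], [561, 417, 18, 26, 255], [549, 439, 3, 7, 17], [530, 449, 20, 31, 349], [551, 473, 6, 7, 26]]
```

```bash
python3 -c "
from h import *
print(monitor.get_obs()['contact_force']);print(job.close_job())"
```

```text
[-4.06587581 -0.38301618  4.59287805]
the job is handed in; nothing more can be done
None
```

The steel block is in the lane past the pawl and let go, and I handed the job in at about 18 s. The hand-in gives no verdict.

I gripped the grey two-hole block and set it flat between the rails at about fixture x -83. Then I pushed it from behind with closed fingers until it met the buffer. The highest force I read while pushing was about 12 N, sampled at the end of each move.

**Last side picture:**
- **Pawl:** it is back within about 1° of its starting angle (20.7° against 21.6°).
- **Block position:** its centre is at about x +22, its rear end against the pawl nose. Its front end is about 2 mm short of the buffer, as expected after the click.
- **Block level:** its top is at 52 mm, so it lies flat.
- **Robot:** the arm was raised clear at TCP height 180 mm.

**Checks that disagreed or could not be made:**
- **Lane centre:** the two cameras differed by about 3 mm on the lane's centreline. The block went in between the rails without touching them.
- **Final force reading:** it showed about 6 N (-4.1, -0.4, 4.6) with the arm clear of everything, where a reading a moment earlier was under 1 N. I put this down to the arm stopping, and did not check it further.
- **Spindle:** I did not measure its travel, only inferred it from the block's position.
- **Bystanders:** I compared the first and last side pictures and saw no sign that anything had moved, but the arm hid part of the bench.

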